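Stow the torch in the sloping foam board

TASK

Take the white torch off its two-peg rest and press it fully home, level along its whole length, into the torch-shaped foam cutout on the sloping green board, its wide head in the wide end. Then turn the orange keeper across the torch as far as it goes, so the torch is locked in. Leave the other things where they are.

Things in the scene. Friction and masses are not known exactly. Their poses are not given: they have to be found in the camera images.
- torch_mid (a point): Centre of the round white plastic torch, on its axis, 80 mm from either end; 160 mm long, about 130 g. Its x axis runs along it towards the wide head; roll about x is arbitrary. At the start it lies level on the rest's two pegs, axis 50 mm above the table. Grip it here across the barrel, from above, and lift it straight up.
- torch_tail (a point): Centre of the torch's tail face, 80 mm behind torch_mid. The barrel, 32 mm in diameter, runs from here 125 mm forwards.
- torch_head (a point): Centre of the torch's lens face, 80 mm ahead of torch_mid. The head is 44 mm in diameter over the last 27 mm, flaring from the barrel over 8 mm.
- rest: Fixed low green block 120 x 70 x 12 mm with two U-shaped steel pegs 8 mm thick at x = -36 and +36 mm; their prongs, 42 mm apart between centres, flank the barrel up to 62 mm above the table. Origin under its centre on the table, x along the torch. Fingers have free room between the pegs.
- insert: Grey foam block 160 x 220 x 46 mm (x, y, z) fixed on a green board sloping 30 degrees towards the robot. Origin: middle of the cutout in the plane of the foam's upper face, 118 mm above the table. z: normal of the face; x: up the slope, away from the robot; y: level along the cutout to its wide end. Home: torch centre at x = y = 0, z = -8 mm, head to +y; barrel top then 8 mm above the face.
- tail_slot (a point): In the plane of the foam face over the cutout's narrow end, at insert y = -56 mm. Springy light-grey foam lips (y = -72 to -40 mm), 29 mm apart, squeeze the barrel. The cutout ends at y = -84 mm. The torch must be pushed in along the insert's -z with roughly 8 to 20 N in all; its weight does not seat it.
- head_slot (a point): In the plane of the foam face over the cutout's wide end, at insert y = 67 mm. Springy foam lips (y = 56 to 78 mm), 41 mm apart, squeeze the torch's head. The cutout ends at y = 84 mm.
- scoop (a point): Middle of the blue floor of the finger scoop, 38 mm below the foam face: a recess across the middle of the cutout, insert y = -34 to 34 mm, x = -58 to 58 mm, with room for fingers either side of the barrel.
- keeper_pivot (a point): On the keeper's turning axis (along the insert's z) at insert x = 48, y = -57 mm, 13.5 mm above the foam face, mid-thickness of the keeper's bar.
- keeper (a joint): Angle of the orange keeper, a bar 16 mm wide, 5 mm thick, turning parallel to the foam face, its underside 11 mm above it (clears the barrel only when the torch is home). 0: points along insert -y, away from the torch. Grows as it swings down the slope; at its stop, 1.57, it points along -x across the barrel near the tail. Starts at -0.5 to 0.45; friction (0.5 N at the knob) holds it.
- keeper_knob (a point): Middle of the upright round orange knob on the keeper's free end, 14 mm in diameter, 26 mm tall (16 to 42 mm above the foam face, this point at 29 mm), 86 mm from the keeper's axis: at joint value a it lies at insert x = 48 - 86 sin(a), y = -57 - 86 cos(a) mm.
- pin_tin: Steel tin 87 x 57 x 22 mm, loose bystander, origin under its centre.
- organiser: Blue pill organiser 110 x 60 x 22 mm, loose bystander, origin under its centre.
- magnifier: Magnifier with black handle, 145 x 76 x 12 mm, lying flat, loose bystander, lens to its +x.
- tape_roll: White roll 70 mm in diameter, 25 mm high, loose bystander, origin under its centre.
- amber_bottle: Amber bottle 54 mm in diameter, 120 mm high, standing, loose bystander, origin under its centre.
- pill_jar: Orange jar 48 mm in diameter, 70 mm high, standing, loose bystander, origin under its centre.

How it is judged:
By the outcome, as a careful person would: the job done as asked, in the order asked, and still so for the second after the job is handed in, with the robot touching nothing.
It also fails if it takes over 64 s, if anything falls off the work surface, if the arm or the gripper's body presses on something with over 40 N, if the wrist force passes 120 N, or if a joint passes its speed limit or range.

ROBOT

A 6-joint arm with a two-finger parallel gripper is mounted at the origin on the work surface. World frame = base frame: x ahead of the robot, y to its left, z up, the work surface at z = 0. Lengths are in mm, angles in rad, forces in N, time in s.
With the tool pointing down it reaches from about 350 to 975 mm from the base axis. Payload 7.1 kg.
Tool frame: the origin (TCP) lies at the very end of the fingers, on their centre line; the grasp point (between the pads) lies 19 mm behind it; z points along the fingers, y is the line along which they close (so a half turn about z gives the same grasp; the last joint's range is limited). The gripper opens to 88 mm and grips with 3 to 60 N. Pads are 20 mm wide; open, the fingers measure 115 mm over their backs; the gripper's body (75 mm by 178 mm) begins 61 mm behind the grasp point.
Start: joints at [-1.353, 0.423, 1.63, -0, 1.089, -0.019], TCP at [146.64, -607.537, 222.675] pointing down, gripper open.
Joint ranges: [-3, 3], [-0.9, 2.11], [0.09, 2.58], [-1.31, 4.45], [0.11, 2.69], [-2.54, 2.54]. Speed limits (rad/s): [2.39, 2.39, 3.01, 3.14, 3.14, 3.14].

INTERFACE

Orientations are given as a unit quaternion [x, y, z, w].
In Python, from workcell import env gives the robot as it stands.
- The arm moves only by the tool play_rows, never from a script. Its argument "moves" is text: rows parted by semicolons, each of 7 numbers parted by spaces: the turn, a rotation vector about the tool's x, y, z in degrees, then the shift along the tool's x, y, z in m, then the finger opening in m, from 0 to 0.0878. In form: rx ry rz tx ty tz fingers; .... A call has 1 to 20 rows; each row is the pose to reach, as a shift and turn from the pose commanded when the call began, along the tool's axes at that moment; what a row does not reach only later rows make up. A row lasts 1/8 s, in which the tool goes at most 62.5 mm and 10.7 degrees, less where a joint would pass 70% of its speed; a pose out of reach is approached as far as the arm can. A call with a gripper value outside its range is refused whole. The fingers move at their own pace and stop on an object; the grip force is fixed at half the most. Time passes only in rows, so rows that repeat a pose let the fingers close. It gives the time, the measured TCP pose, the force, the opening and the grip force at its end, in the units of the state.
- env.state(): the state, without advancing time (a new reading comes with each control period).
- env.camera(name): name is "scene" or "top"; returns a dict with "frame" (400x640x3 uint8, red, green, blue), "K" (3x3 intrinsics, pixels), "k1" (the pictures are not rectified: a ray, as slopes to the right and down, at radius r is drawn at 1 + k1 r^2 times it, then the intrinsics apply), "view" (4x4, takes a point from world to camera coordinates). Camera axes: x right, y up, looking along -z (the intrinsics and any distortion apply to the point x, -y, -z); pixel columns grow to the right and rows downward; lengths in mm; the calibration is good to about 2 mm. A picture is of the moment at which its call begins. There is no depth.
- env.hand_in(): hands the job in; it is judged then, once.
Trained networks look in a picture, given as the dict that the camera call returned (one of the last four; its "shot" number tells which), for a name from the list of things; names that differ only in an ending like _2 or _b are one class to them, and where a whole thing is asked for, a point or a joint stands for the part that bears it (a point fixed in the world has none). Each returns a list of dicts, best first, with "score" (0 to 1); they miss things now and then, are a little off and sometimes report something else, mostly with a low value. They report only what shows in the picture. A call takes as long as a camera call.
- env.cut_out(picture, name): "pixels" (400x640 bool, what is visible of it) and "centre" ([column, row] in pixels, amid what is visible of it).
- env.pinpoint(picture, name): "centre" ([column, row] in pixels: a listed point, or the origin of a listed thing).
The state is a dict: "time_s": time; "joint_positions": joint angles; "joint_vel": joint speeds; "effort": joint torques, N m; "ee_pos": TCP position; "tool_rot": TCP orientation; "contact_force": force on the tool from outside, world axes, zero at the start; "wrist_torque": the same for the moment, N m; "grip_width": finger opening in mm; "gripper_force": force on a finger pad.
Only numpy, scipy, OpenCV 4.12 (cv2) and the standard library are available. Lean on these libraries where they do the work, as an engineer would, in place of code of your own. Each camera call takes 0.05 s, during which the arm holds its last target. There are 200 camera calls.

## Working session

There is one attempt and no reset: what is moved stays moved. The work goes in short steps, Python scripts to look and compute and a tool call to move; the robot and the scene stay as the last step left them, time stands still between calls to the robot, and variables do not carry over. Pictures are saved under pics/ and viewed, at most 10 in all, crops included, and the job is handed in when it is done.

Besides the shell and the picture viewer there is one more tool, called after "Emit:" as name(argument=value, ...), one argument or row to a line, values as JSON. play_rows: Moves the arm, as the interface text tells. Its arguments: {"type":"object","properties":{"moves":{"type":"string"}},"required":["moves"]}

```bash
mkdir -p pics; ls
cat > h.py <<'E'
import numpy as np, cv2
from workcell import env
from scipy.optimize import least_squares
from scipy.spatial.transform import Rotation as R
def proj(P,c):
    P=np.atleast_2d(P); V=c["view"]; q=P@V[:3,:3].T+V[:3,3]
    s=np.c_[q[:,0]/-q[:,2], -q[:,1]/-q[:,2]]
    s=s*(1+c["k1"]*(s**2).sum(1,keepdims=True))
    K=np.array(c["K"]); return s*[K[0,0],K[1,1]]+[K[0,2],K[1,2]]
def shots():
    d={}
    for n in("scene","top"):
        c=env.camera(n); c["view"]=np.array(c["view"]); d[n]=c
    return d
def pts(d,names):
    o={}
    for n in names:
        for k,c in d.items():
            r=env.pinpoint(c,n)
            if r: o[n,k]=(np.array(r[0]["centre"]),r[0]["score"])
    return o
def tri(d,o,n,x0=(500,0,60)):
    ks=[k for k in d if (n,k) in o]
    f=lambda X:np.concatenate([proj(X,d[k])[0]-o[n,k][0] for k in ks])
    s=least_squares(f,x0); return s.x,np.abs(s.fun).max(),len(ks)
E
python3 - <<'E'
from h import *
d=shots()
N=["torch_mid","torch_tail","torch_head","rest","insert","tail_slot","head_slot","scoop","keeper_pivot","keeper_knob","pin_tin","organiser","magnifier","tape_roll","amber_bottle","pill_jar"]
o=pts(d,N)
np.set_printoptions(precision=1,suppress=True)
for n in N:
    print(n,{k[1]:(v[0],round(v[1],2)) for k,v in o.items() if k[0]==n},*tri(d,o,n) if (n,"scene") in o and (n,"top") in o else "")
for k in d:
    cv2.imwrite(f"pics/{k}0.png",d[k]["frame"][:,:,::-1]); V=d[k]["view"]; print(k,-V[:3,:3].T@V[:3,3],-V[2,:3],d[k]["K"][0][0],d[k]["k1"])
print(env.state())
E
```

```text
pics
torch_mid {'scene': (array([406.9, 207.8]), 0.91), 'top': (array([238.1, 215.7]), 0.63)} [502.8 298.9  61. ] 1.0292738656597464 2
torch_tail {'scene': (array([381.7, 211.7]), 0.78), 'top': (array([257.4, 212.2]), 0.69)} [519.2 231.8  37.1] 0.8483393944355271 2
torch_head {'scene': (array([406.6, 210.3]), 0.69), 'top': (array([209.3, 220.1]), 0.83)} [488.8 346.5  39.8] 14.655196631627518 2
rest {'scene': (array([404. , 219.2]), 0.72), 'top': (array([237.9, 221.2]), 0.95)} [493.  309.3 -18.3] 0.23297941008340217 2
insert {'scene': (array([295.3, 182.8]), 0.97), 'top': (array([341.2, 204. ]), 0.65)} [538.8 -44.7 122.4] 0.4731824014639301 2
tail_slot {'scene': (array([272.8, 175.7]), 0.93), 'top': (array([356.7, 207.5]), 0.92)} [ 530.5 -106.7  125.2] 3.228328825415872 2
head_slot {'scene': (array([313.3, 190.3]), 0.96), 'top': (array([322.1, 203.7]), 0.67)} [541.5  14.2 107.3] 0.3274000543131592 2
scoop {'scene': (array([287.9, 194.2]), 0.85), 'top': (array([338.9, 201.8]), 0.61)} [555.4 -53.3  80.7] 3.5181050844360584 2
keeper_pivot {'scene': (array([273.9, 176.2]), 0.71), 'top': (
[... 883 characters left out ...]
ay([193.6, 170.7]), 0.79), 'top': (array([439.8, 190.1]), 0.53)} [ 584.  -355.6  141. ] 2.589585235873301 2
scene [1167.4  163.1  994.5] [-0.6 -0.1 -0.8] 363.3105506570555 -0.029655806989120077
top [ 340.4   46.  1386.6] [ 0.2 -0.  -1. ] 395.9244216916211 -0.012809095309803786
{'time_s': 1.7, 'joint_positions': array([-1.4,  0.4,  1.6, -0. ,  1.1, -0. ]), 'joint_vel': array([-0., -0.,  0.,  0.,  0., -0.]), 'effort': array([  0. , -54.5, -27.4,   0.1,   0. ,  -0. ]), 'ee_pos': array([ 146.6, -607.5,  222.7]), 'tool_rot': array([ 1. ,  0.1, -0. ,  0. ]), 'contact_force': array([-0.3,  0.7, -0.6]), 'wrist_torque': array([ 0. , -0.1, -0. ]), 'gripper_force': 0.0, 'grip_width': 87.72358525502926}
```

Run:
```python
import cv2
a=cv2.imread("pics/scene0.png")[140:290,225:455]; b=cv2.imread("pics/top0.png")[150:260,180:410]
cv2.imwrite("pics/c0.png",cv2.resize(a,None,fx=3.4,fy=3.4,interpolation=cv2.INTER_CUBIC)); cv2.imwrite("pics/c1.png",cv2.resize(b,None,fx=3.4,fy=3.4,interpolation=cv2.INTER_CUBIC))
```

```text
(no output)
```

View pics/c0.png

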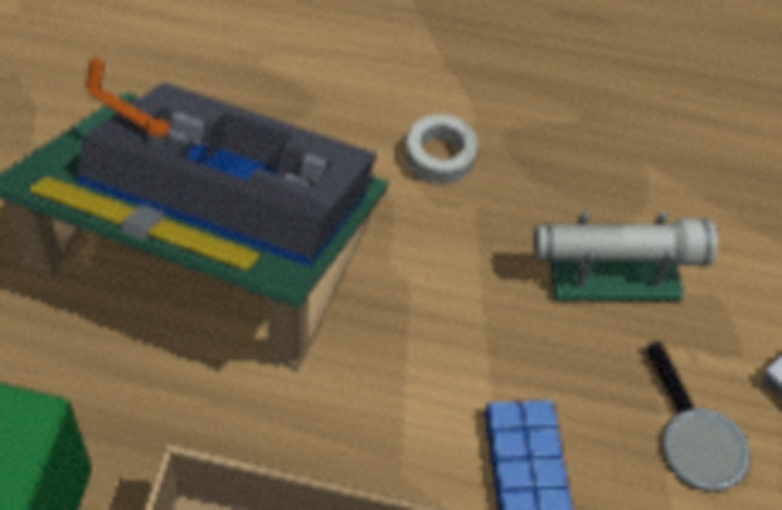

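View pics/c1.png

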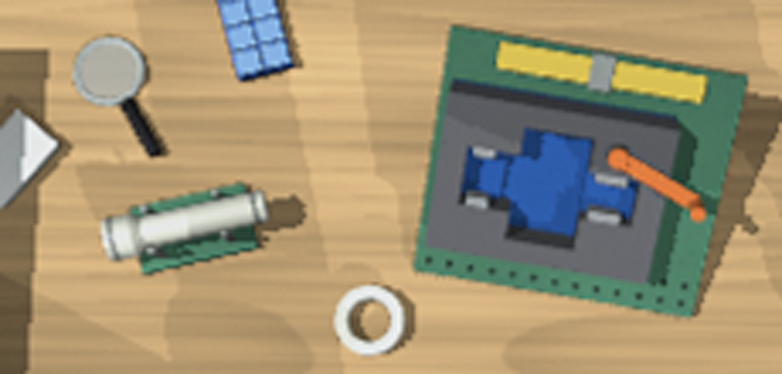

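```bash
cat >> h.py <<'E'
def Rins(yaw): return R.from_euler('z',yaw).as_matrix()@R.from_euler('y',-30,degrees=True).as_matrix()
INS={"insert":(0,0,0),"tail_slot":(0,-56,0),"head_slot":(0,67,0),"scoop":(0,0,-38),"keeper_pivot":(48,-57,13.5)}
def torch_sil(p,u,c,S=4):
    u=u/np.linalg.norm(u); a=np.cross(u,[0,0,1]);a/=np.linalg.norm(a);b=np.cross(u,a)
    t=np.linspace(0,2*np.pi,40)[:,None]; m=np.zeros((400*S,640*S),np.uint8)
    ring=lambda x,r:p+u*x+r*(np.cos(t)*a+np.sin(t)*b)
    for (x0,r0),(x1,r1) in (((-80,16),(45,16)),((45,16),(53,22)),((53,22),(80,22))):
        q=proj(np.r_[ring(x0,r0),ring(x1,r1)],c)
        cv2.fillConvexPoly(m,cv2.convexHull(np.round((q+.5)*S*16-8).astype(np.int32).reshape(-1,1,2)),1,shift=4)
    return m.reshape(400,S,640,S).mean((1,3))
E
python3 - <<'E'
from h import *
from scipy.optimize import minimize
np.set_printoptions(precision=2,suppress=True)
acc=[]
for i in range(3):
    d=shots(); o=pts(d,list(INS)+["keeper_knob"])
    def f(p):
        x,y,yaw,a=p; M=Rins(yaw); r=[]
        for (n,k),(uv,s) in o.items():
            l=(48-86*np.sin(a),-57-86*np.cos(a),29) if n=="keeper_knob" else INS[n]
            r.append(proj(M@np.array(l,float)+[x,y,118],d[k])[0]-uv)
        return np.concatenate(r)
    s=least_squares(f,[535,-45,-.2,0],loss="soft_l1"); acc.append(s.x); print(s.x,f(s.x).reshape(-1,2).tolist() if i==0 else "")
    if i==0:
        print(list(o)); 
        ms={k:env.cut_out(c,"torch_mid") for k,c in d.items()}
        ms={k:v[0]["pixels"].astype(float) for k,v in ms.items() if v}
        def g(p): return sum(np.abs(torch_sil(np.array([p[0],p[1],50+0*p[2]]),np.array([np.cos(p[2]/100),np.sin(p[2]/100),0]),d[k])-m).sum() for k,m in ms.items())
        for x0 in([502,299,185],[506,296,178]):
            t=minimize(g,x0,method="Nelder-Mead",options=dict(initial_simplex=np.array(x0)+np.array([[0,0,0],[6,0,0],[0,6,0],[0,0,8]])))
            print("torch",t.x,t.fun,[m.sum() for m in ms.values()])
m=np.mean(acc,0); M=Rins(m[2])
C=np.array([[80,110,0],[80,-110,0],[-80,-110,0],[-80,110,0]],float)@M.T+[m[0],m[1],118]
print(proj(C,d["top"]),"vs 313.2,176.5 379.1,188.2 370.6,232.4 305.6,222.6")
E
```

```text
[536.85 -45.8   -0.15   0.31] [[-1.9621781732698764, 1.569577893223169], [-0.9474055453925416, 1.281631542909338], [3.1701154652189985, 2.9148743701755393], [1.7679740193815405, -1.0344318884184531], [2.475690378120305, -0.003270814390305077], [0.7894658247618054, -0.7501732209599652], [0.6806916592482821, -1.6904411634487815], [-0.10644866415776733, 1.4262665237809529], [-0.19055093119999356, 2.0599052776796896], [4.4601729261262335, 0.7734890924709248], [1.0784872090858926, -0.3933801846010283], [1.1149622341087593, -0.32590779642643497]]
[('insert', 'scene'), ('insert', 'top'), ('tail_slot', 'scene'), ('tail_slot', 'top'), ('head_slot', 'scene'), ('head_slot', 'top'), ('scoop', 'scene'), ('scoop', 'top'), ('keeper_pivot', 'scene'), ('keeper_pivot', 'top'), ('keeper_knob', 'scene'), ('keeper_knob', 'top')]
torch [505.28 311.01 179.53] 185.125 [np.float64(523.0), np.float64(492.0)]
torch [504.95 311.13 178.87] 184.4375 [np.float64(523.0), np.float64(492.0)]
[535.29 -47.31  -0.18   1.09] 
[535.35 -39.97  -0.16   0.29] 
[[310.94 175.98]
 [379.12 188.14]
 [368.82 233.14]
 [303.53 221.5 ]] vs 313.2,176.5 379.1,188.2 370.6,232.4 305.6,222.6
```

Run:
```python
from h import *
from scipy.optimize import minimize
np.set_printoptions(precision=2,suppress=True)
d=shots()
B=np.array([[x,y,z] for x in(-80,80) for y in(-110,110) for z in(0,-46)],float)
def hullmask(q,S=4):
    m=np.zeros((400*S,640*S),np.uint8); cv2.fillConvexPoly(m,cv2.convexHull(np.round((q+.5)*S*16-8).astype(np.int32).reshape(-1,1,2)),1,shift=4); return m.reshape(400,S,640,S).mean((1,3))
FM={};TM={};vis=[]
for k,c in d.items():
    f=c["frame"].astype(int); sat=f.max(2)-f.min(2); v=f.max(2)
    m=((sat<22)&(v<140)).astype(np.uint8)
    r=np.zeros_like(m); a,b=((145,225),(240,345)) if k=="scene" else ((165,245),(295,390)); r[a[0]:a[1],b[0]:b[1]]=1
    m=cv2.morphologyEx(m*r,cv2.MORPH_OPEN,np.ones((2,2),np.uint8))
    n,l,st,_=cv2.connectedComponentsWithStats(m); j=1+st[1:,4].argmax(); p=np.argwhere(l==j)[:,::-1].astype(float)
    FM[k]=hullmask(np.r_[p-.5+.0,p+.5,p+[.5,-.5],p+[-.5,.5]])
    ft=((v>120)&(sat<45)).astype(np.uint8); r[:]=0; a,b=((190,230),(375,442)) if k=="scene" else ((195,235),(200,265)); r[a[0]:a[1],b[0]:b[1]]=1
    n,l,st,_=cv2.connectedComponentsWithStats(ft*r); TM[k]=(l==1+st[1:,4].argmax()).astype(float)
def nm(g,x0,st):
    x0=np.array(x0,float); return minimize(g,x0,method="Nelder-Mead",options=dict(initial_simplex=np.vstack([x0,x0+np.diag(st)])))
for ks in (["scene","top"],["scene"],["top"]):
    g=lambda p:sum(np.abs(hullmask(proj(B@Rins(p[2]/100).T+[p[0],p[1],118],d[k]))-FM[k]).sum() for k in ks)
    s=nm(g,[536,-45,-16],[6,6,5]); print("ins",ks,s.x,s.fun,[FM[k].sum() for k in ks])
    if len(ks)==2: S=s.x
    h=lambda p:sum(np.abs(torch_sil(np.array([p[0],p[1],50]),np.array([np.cos(p[2]/100),np.sin(p[2]/100),0]),d[k])-TM[k]).sum() for k in ks)
    t=nm(h,[504,305,179],[6,6,5]); print("torch",ks,t.x,t.fun,[TM[k].sum() for k in ks])
    if len(ks)==2: T=t.x
for k,c in d.items():
    im=c["frame"][:,:,::-1].copy(); 
    im=cv2.resize(im,None,fx=4,fy=4,interpolation=cv2.INTER_NEAREST)
    a=hullmask(proj(B@Rins(S[2]/100).T+[S[0],S[1],118],c)); b=torch_sil(np.array([T[0],T[1],50]),np.array([np.cos(T[2]/100),np.sin(T[2]/100),0]),c)
    for m,col in((a,(0,0,255)),(FM[k],(0,255,255)),(b,(255,0,255)),(TM[k],(0,255,0))):
        M=(cv2.resize(m,None,fx=4,fy=4,interpolation=cv2.INTER_LINEAR)>.5).astype(np.uint8); cs,_=cv2.findContours(M,cv2.RETR_EXTERNAL,cv2.CHAIN_APPROX_NONE); cv2.drawContours(im,cs,-1,col,1)
    x0=240 if k=="scene" else 200
    vis.append(im[150*4:222*4 if k=="scene" else 240*4,x0*4:(x0+195)*4])
    if k=="top": vis[-1]=im[168*4:240*4,x0*4:(x0+195)*4]
cv2.imwrite("pics/ov.png",np.vstack(vis))
```

```text
ins ['scene', 'top'] [530.77 -48.37 -15.15] 254.125 [np.float64(2747.0625), np.float64(3500.6875)]
torch ['scene', 'top'] [504.55 308.98 182.04] 276.5 [np.float64(453.0), np.float64(486.0)]
ins ['scene'] [531.91 -46.08 -15.38] 142.5625 [np.float64(2747.0625)]
torch ['scene'] [499.01 310.47 182.  ] 157.3125 [np.float64(453.0)]
ins ['top'] [530.38 -50.48 -15.23] 72.8125 [np.float64(3500.6875)]
torch ['top'] [507.02 309.91 182.04] 64.5 [np.float64(486.0)]
```

View pics/ov.png

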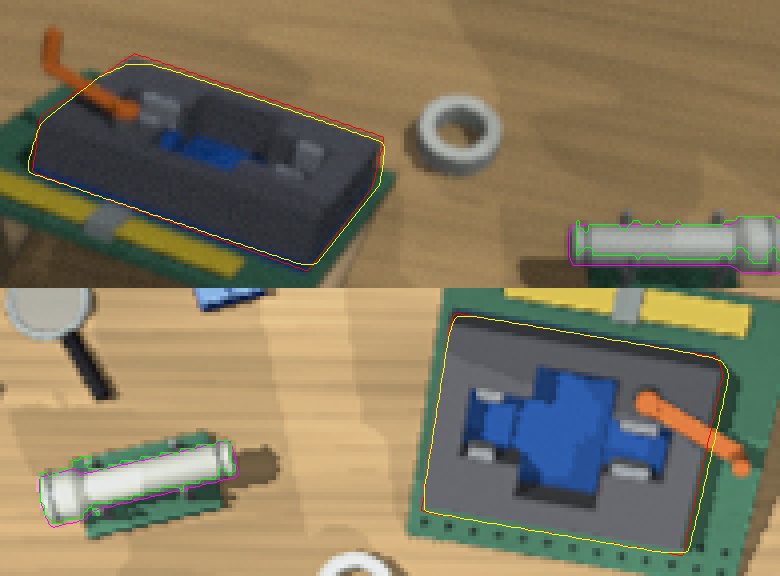

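```bash
cat >> h.py <<'E'
def st():
    s=env.state(); return np.array(s["ee_pos"]),R.from_quat(s["tool_rot"])
def delta(p,Rm,label=""):
    p0,r0=st(); rv=(r0.inv()*R.from_matrix(Rm)).as_rotvec(degrees=True); t=r0.inv().apply(np.array(p)-p0)/1000
    print(label,"rot",np.round(rv,2),"shift m",np.round(t,4))
def Rtool(x,z):
    z=np.array(z,float)/np.linalg.norm(z); x=np.array(x,float); x-=z*(x@z); x/=np.linalg.norm(x); return np.c_[x,np.cross(z,x),z]
E
python3 - <<'E'
from h import *
p,r=st(); print(p,r.as_matrix().round(3))
a=1.80; u=np.array([np.cos(a),np.sin(a),0])
for s in(1,-1):
    M=Rtool(s*u,[0,0,-1])
    delta([450,0,330],M,"via"); delta([506,309,140],M,"above"); delta([506,309,31],M,"grasp")
E
```

```text
[ 146.64940807 -607.55084471  222.68839067] [[ 0.972  0.235  0.   ]
 [ 0.235 -0.972 -0.   ]
 [-0.     0.    -1.   ]]
via rot [  0.     0.   -89.57] shift m [ 0.4374 -0.5194 -0.1073]
above rot [  0.     0.   -89.57] shift m [ 0.5643 -0.8067  0.0826]
grasp rot [  0.     0.   -89.57] shift m [ 0.5643 -0.8067  0.1916]
via rot [ 0.   -0.   90.43] shift m [ 0.4374 -0.5194 -0.1073]
above rot [ 0.   -0.   90.43] shift m [ 0.5643 -0.8067  0.0826]
grasp rot [ 0.   -0.   90.43] shift m [ 0.5643 -0.8067  0.1916]
```

Emit:
play_rows(
  moves="0 0 0 0 0 -0.06 0.0878; 0 0 -10 0.06 -0.05 -0.1 0.0878; 0 0 -90 0.44 -0.52 -0.107 0.0878; 0 0 -90 0.44 -0.52 -0.107 0.0878; 0 0 -90 0.44 -0.52 -0.107 0.0878; 0 0 -90 0.44 -0.52 -0.107 0.0878; 0 0 -90 0.44 -0.52 -0.107 0.0878; 0 0 -90 0.44 -0.52 -0.107 0.0878; 0 0 -90 0.44 -0.52 -0.107 0.0878; 0 0 -90 0.44 -0.52 -0.107 0.0878; 0 0 -90 0.44 -0.52 -0.107 0.0878; 0 0 -90 0.564 -0.807 0.06 0.0878; 0 0 -90 0.564 -0.807 0.06 0.0878; 0 0 -90 0.564 -0.807 0.06 0.0878; 0 0 -90 0.564 -0.807 0.06 0.0878; 0 0 -90 0.564 -0.807 0.06 0.0878; 0 0 -90 0.564 -0.807 0.06 0.0878; 0 0 -90 0.564 -0.807 0.06 0.0878; 0 0 -90 0.564 -0.807 0.06 0.0878; 0 0 -90 0.564 -0.807 0.06 0.0878",
)

```text
time_s: 6.5
ee_pos: [505.3, 308.6, 162.8]
tool_rot: [0.619, 0.786, -0.0, 0.0]
contact_force: [0.0, -0.7, 0.1]
grip_width: 87.6
gripper_force: 0.0
```

Run:
```python
from h import *
d=shots(); c=d["scene"]; p,r=st()
print(proj(p,c),proj(p-[0,0,113],c),proj(p,d["top"]))
ims=[]
for c,(x,y) in((d["scene"],(365,150)),(d["top"],(190,170))):
    im=cv2.resize(c["frame"][y:y+85,x:x+100,::-1],None,fx=4,fy=4,interpolation=cv2.INTER_CUBIC)
    u=np.array([np.cos(1.8),np.sin(1.8),0])
    for P in([506,309,50],[506,309,50]+80*u,[506,309,50]-80*u,p):
        q=(proj(P,c)[0]-[x,y]+.5)*4; cv2.circle(im,tuple(int(v) for v in q),3,(0,0,255),-1)
    ims.append(im)
cv2.imwrite("pics/ab.png",np.hstack(ims))
```

```text
[[416.85484355 189.57029606]] [[408.13330365 210.99097849]] [[227.96384328 210.59386878]]
```

View pics/ab.png

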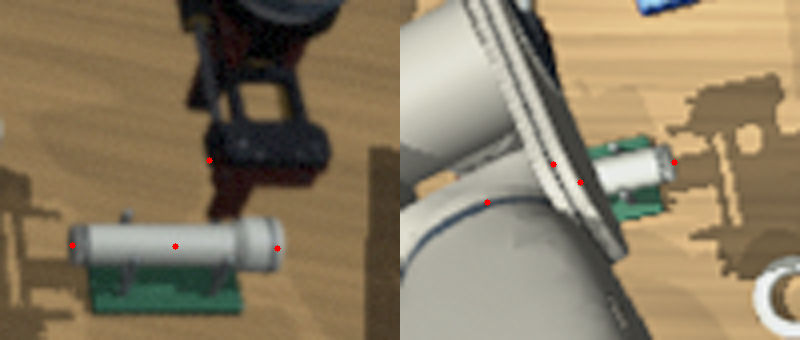

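Run:
```python
from h import *
c=env.camera("scene")
cv2.imwrite("pics/s2.png",cv2.resize(c["frame"][90:240,320:520,::-1],None,fx=4,fy=4,interpolation=cv2.INTER_CUBIC))
```

```text
(no output)
```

View pics/s2.png

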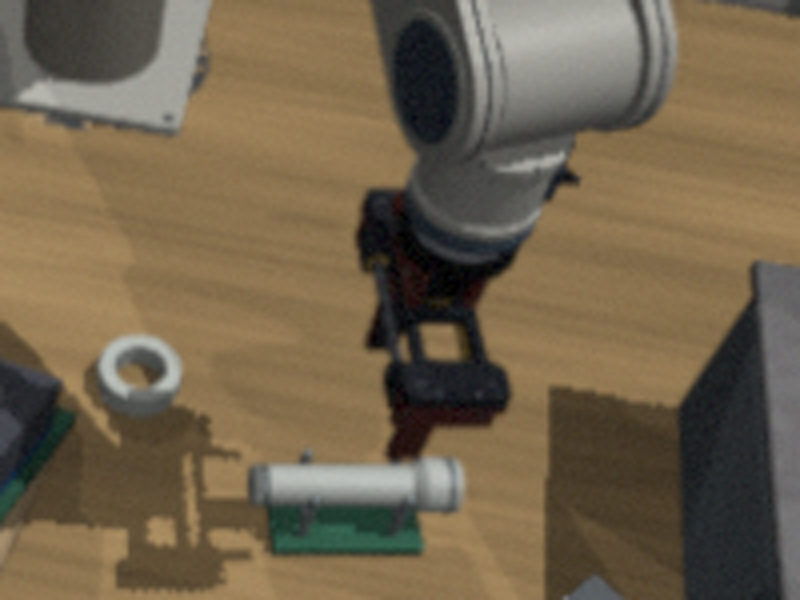

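Emit:
play_rows(
  moves="0 0 0 0 0 0.06 0.07; 0 0 0 0 0 0.11 0.07; 0 0 0 0 0 0.132 0.07; 0 0 0 0 0 0.132 0.06; 0 0 0 0 0 0.132 0.05; 0 0 0 0 0 0.132 0.04; 0 0 0 0 0 0.132 0.03; 0 0 0 0 0 0.132 0.025; 0 0 0 0 0 0.132 0.025; 0 0 0 0 0 0.132 0.025",
)

```text
time_s: 7.9
ee_pos: [505.9, 309.5, 31.5]
tool_rot: [0.619, 0.786, 0.0, 0.0]
contact_force: [-2.1, -0.6, 6.5]
grip_width: 31.1
gripper_force: 30.0
```

Emit:
play_rows(
  moves="0 0 0 0 0 -0.02 0.025; 0 0 0 0 0 -0.06 0.025; 0 0 0 0 0 -0.12 0.025; 0 0 0 0 0 -0.18 0.025; 0 0 0 0 0 -0.24 0.025; 0 0 0 0 0 -0.27 0.025; 0 0 0 0 0 -0.27 0.025",
)

```text
time_s: 8.78
ee_pos: [506.6, 309.8, 304.2]
tool_rot: [0.619, 0.786, 0.003, 0.001]
contact_force: [0.1, 0.4, -1.9]
grip_width: 31.4
gripper_force: 30.0
```

```bash
cat >> h.py <<'E'
INSP=np.array([530.8,-48.5,118.]); YAW=-0.152
def itool(x,y,z,back=19):
    """TCP target with torch axis (grasp point) at insert (x,y,z)"""
    M=Rins(YAW); Rt=Rtool(M[:,1],-M[:,2]); return M@np.array([x,y,z-back],float)+INSP,Rt
E
python3 - <<'E'
from h import *
for z in(150,60): delta(*itool(0,0,z),z)
p,r=itool(0,0,60); print(p)
E
```

```text
150 rot [-29.3   -5.99  21.72] shift m [-0.3293 -0.1216  0.0714]
60 rot [-29.3   -5.99  21.72] shift m [-0.3465 -0.0804  0.1496]
[510.5363604  -45.39598482 153.50704156]
```

Emit:
play_rows(
  moves="-10 -2 7 -0.06 -0.02 0 0.025; -29.3 -6 21.7 -0.33 -0.122 0.0714 0.025; -29.3 -6 21.7 -0.33 -0.122 0.0714 0.025; -29.3 -6 21.7 -0.33 -0.122 0.0714 0.025; -29.3 -6 21.7 -0.33 -0.122 0.0714 0.025; -29.3 -6 21.7 -0.33 -0.122 0.0714 0.025; -29.3 -6 21.7 -0.33 -0.122 0.0714 0.025; -29.3 -6 21.7 -0.33 -0.122 0.0714 0.025; -29.3 -6 21.7 -0.33 -0.122 0.0714 0.025; -29.3 -6 21.7 -0.33 -0.122 0.0714 0.025",
)

```text
time_s: 10.02
ee_pos: [464.7, -38.9, 229.4]
tool_rot: [0.732, 0.631, 0.166, 0.196]
contact_force: [0.2, 0.2, -0.5]
grip_width: 30.6
gripper_force: 30.0
```

Run:
```python
from h import *
np.set_printoptions(precision=2,suppress=True)
d=shots(); p,r=st(); M=Rins(YAW)
print("tcp in insert",(p-INSP)@M, (M.T@r.as_matrix()))
o=pts(d,["torch_mid","torch_tail","torch_head","tail_slot","head_slot","insert","scoop","keeper_pivot","keeper_knob"])
g=p-r.as_matrix()[:,2]*19; u=r.as_matrix()[:,0]
for n,s in(("torch_mid",0),("torch_tail",-80),("torch_head",80)):
    for k in d:
        if (n,k) in o: print(n,k,o[n,k],proj(g+u*s,d[k])[0])
for n,l in INS.items():
    for k in d:
        if (n,k) in o: print(n,k,o[n,k],proj(M@np.array(l,float)+INSP,d[k])[0])
for k in d: print("knob",o.get(("keeper_knob",k)))
ims=[]
for k,(x,y) in(("scene",(235,110)),("top",(270,150))):
    c=d[k]; im=cv2.resize(c["frame"][y:y+120,x:x+130,::-1],None,fx=3,fy=3,interpolation=cv2.INTER_CUBIC)
    m=(cv2.resize(torch_sil(g,u,c)[y:y+120,x:x+130],None,fx=3,fy=3)>.5).astype(np.uint8)
    cs,_=cv2.findContours(m,0,1); cv2.drawContours(im,cs,-1,(0,0,255),1); ims.append(im)
cv2.imwrite("pics/hv.png",np.hstack(ims))
```

```text
tcp in insert [ -2.17  -0.86 129.9 ] [[-0.  1. -0.]
 [ 1.  0. -0.]
 [-0. -0. -1.]]
torch_mid scene (array([301.6, 133.8]), 0.73) [303.63 134.54]
torch_mid top (array([343.9, 226.4]), 0.61) [341.25 225.97]
torch_tail scene (array([279.3, 125.2]), 0.77) [278.34 126.69]
torch_tail top (array([367.5, 232.3]), 0.67) [368.52 230.51]
torch_head scene (array([332. , 142.4]), 0.82) [329.74 142.68]
torch_head top (array([314.4, 223.9]), 0.77) [313.99 221.43]
insert scene (array([297.1, 179.7]), 0.96) [294.42 181.35]
insert top (array([341.7, 203.8]), 0.86) [341.77 206.74]
tail_slot scene (array([273.2, 176.4]), 0.91) [277.75 175.66]
tail_slot top (array([237. , 220.3]), 0.72) [358.79 209.62]
head_slot scene (array([314.6, 190.3]), 0.6) [314.83 188.32]
head_slot top (array([321.8, 200.7]), 0.77) [321.41 203.3 ]
scoop scene (array([289.7, 193.9]), 0.82) [292.24 192.37]
scoop top (array([341.3, 199.2]), 0.74) [341.92 202.64]
keeper_pivot scene (array([277.2, 177.2]), 0.96) [271.35 176.6 ]
keeper_pivot top (array([361. , 193.6]), 0.67) [362.06 197.37]
knob (array([249.7, 160.2]), 0.58)
knob (array([386.6, 208.7]), 0.68)
```

View pics/hv.png

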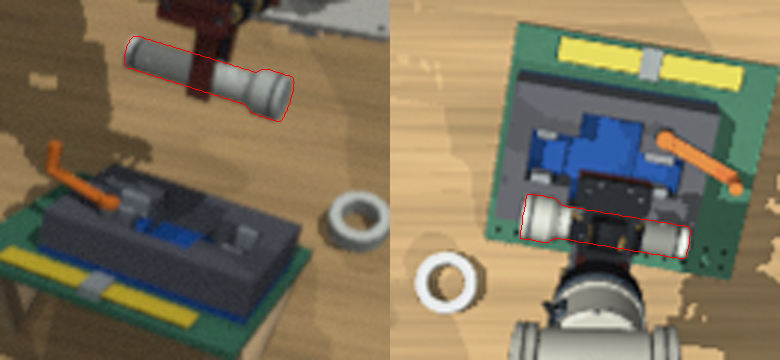

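Run:
```python
from h import *
import pickle
V={}
ims=[]
d={k:env.camera(k) for k in("scene","top")}
M=Rins(YAW)
rect=lambda x0,x1,y0,y1:np.array([[x0,y0,0],[x1,y0,0],[x1,y1,0],[x0,y1,0]],float)
for k,(x,y,w,h) in(("top",(308,172,70,66)),("scene",(245,145,100,66))):
    c=d[k]; c["view"]=np.array(c["view"]); f=cv2.imread(f"pics/{k}0.png"); s=8 if k=="top" else 7
    s=5.5 if k=="scene" else 8; s=int(s)
    im=cv2.resize(f[y:y+h,x:x+w],(w*s,h*s),interpolation=cv2.INTER_CUBIC)
    for off,col in((6,(0,255,0)),):
        for rc in(rect(-58,58,-34,34),rect(-14.5,14.5,-72,-40),rect(-20.5,20.5,56,78)):
            q=(proj(rc@M.T+INSP+M[:,0]*0+[off,0,0],c)-[x,y]+.5)*s
            cv2.polylines(im,[np.round(q*16).astype(np.int32)],True,col,1,shift=4)
        q=(proj(M@np.array(INS["keeper_pivot"])+INSP+[off,0,0],c)[0]-[x,y]+.5)*s
        cv2.circle(im,tuple(int(v) for v in q),3,col,1)
    ims.append(np.vstack([im,np.zeros((600-im.shape[0],im.shape[1],3),np.uint8)])[:, :])
o=ims[0]; b=ims[1]
cv2.imwrite("pics/gt.png",o[:530]); cv2.imwrite("pics/gs.png",b[:335])
```

```text
(no output)
```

View pics/gt.png

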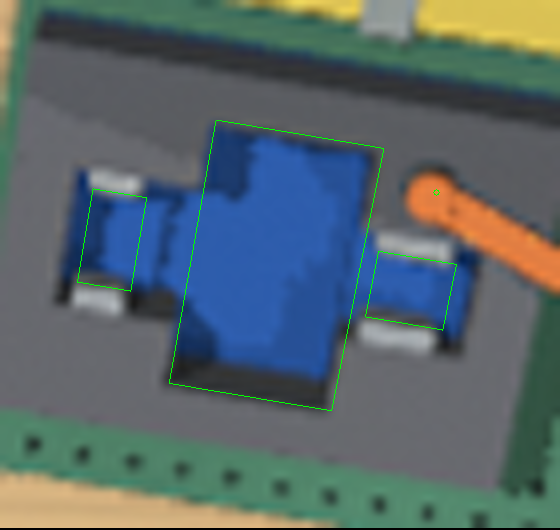

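View pics/gs.png

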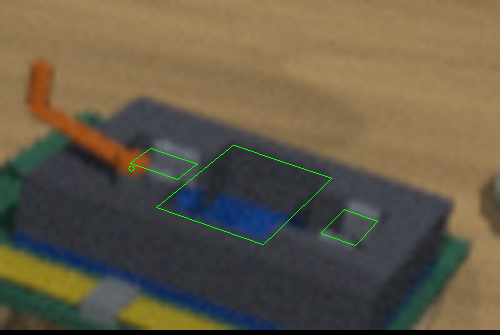

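```bash
sed -i 's/530.8,-48.5,118/536.8,-46.5,118/' h.py
python3 - <<'E'
from h import *
for z in(150,40,12,5,-8): delta(*itool(0,0,z),z)
E
```

```text
150 rot [-0.28  0.2   0.12] shift m [0.0047 0.0072 0.0016]
40 rot [-0.28  0.2   0.12] shift m [0.0051 0.0077 0.1116]
12 rot [-0.28  0.2   0.12] shift m [0.0052 0.0079 0.1396]
5 rot [-0.28  0.2   0.12] shift m [0.0052 0.0079 0.1466]
-8 rot [-0.28  0.2   0.12] shift m [0.0052 0.008  0.1596]
```

Emit:
play_rows(
  moves="0 0 0 0.003 0.005 0.03 0.025; 0 0 0 0.005 0.008 0.08 0.025; 0 0 0 0.005 0.008 0.12 0.025; 0 0 0 0.005 0.008 0.132 0.025; 0 0 0 0.005 0.008 0.138 0.025; 0 0 0 0.005 0.008 0.138 0.025",
)

```text
time_s: 11.88
ee_pos: [543.3, -44.2, 124.8]
tool_rot: [0.736, 0.631, 0.156, 0.192]
contact_force: [-1.7, -0.2, -1.4]
grip_width: 31.3
gripper_force: 30.0
```

Run:
```python
from h import *
np.set_printoptions(precision=2,suppress=True)
p,r=st(); M=Rins(YAW); s=env.state()
print("axis in insert",(p-INSP)@M+[0,0,19],"F",np.array(s["contact_force"])@M,"T",np.array(s["wrist_torque"])@M)
```

```text
axis in insert [ 8.71  3.24 21.85] F [-2.15 -0.42 -0.4 ] T [-0.08  0.42  0.11]
```

Emit:
play_rows(
  moves="0 0 0 0 0 0 0.025; 0 0 0 0 0 0 0.025",
)

```text
time_s: 12.12
ee_pos: [543.6, -44.2, 125.5]
tool_rot: [0.736, 0.631, 0.156, 0.192]
contact_force: [-1.3, -0.7, -2.2]
grip_width: 31.1
gripper_force: 30.0
```

```bash
cat > q.py <<'E'
from h import *
np.set_printoptions(precision=2,suppress=True)
p,r=st(); M=Rins(YAW); s=env.state()
print("axis in insert",(p-INSP)@M+[0,0,19],"F",np.array(s["contact_force"])@M,"T",np.array(s["wrist_torque"])@M,"rot",(M.T@r.as_matrix()).round(3).tolist(),"J",s["joint_positions"])
E
python3 q.py
```

```text
axis in insert [ 9.26  3.33 22.34] F [-2.12 -0.86 -1.28] T [-0.14  0.47  0.13] rot [[-0.002, 1.0, -0.023], [1.0, 0.002, -0.013], [-0.013, -0.023, -1.0]] J [-0.07  0.34  2.2  -0.49  0.11  0.55]
```

```bash
cat >> h.py <<'E'
PIT=12
def itool(x,y,z,back=19,pit=None):
    M=Rins(YAW); q=PIT if pit is None else pit
    zt=R.from_rotvec(M[:,1]*np.radians(q)).apply(-M[:,2])
    if zt[2]>-M[2,2]: zt=R.from_rotvec(-M[:,1]*np.radians(q)).apply(-M[:,2])
    return M@np.array([x,y,z],float)+INSP+back*zt, Rtool(M[:,1],zt)
def where():
    p,r=st(); M=Rins(YAW); s=env.state(); T=r.as_matrix()
    print("axis",((p-T[:,2]*19-INSP)@M).round(2),"F",(np.array(s["contact_force"])@M).round(1),"T",(np.array(s["wrist_torque"])@M).round(2),"torchdir",(M.T@T[:,0]).round(3),"tz",(M.T@T[:,2]).round(3),"J",np.round(s["joint_positions"],2))
E
cat > q.py <<'E'
from h import *
import sys
where()
for a in sys.argv[1:]: delta(*itool(*[float(v) for v in a.split(",")]),a)
E
python3 q.py 0,0,40 0,0,14
```

```text
axis [ 9.7   3.59 22.33] F [-2.1 -0.9 -1.3] T [-0.14  0.47  0.13] torchdir [-0.002  1.    -0.013] tz [-0.023 -0.013 -1.   ] J [-0.07  0.34  2.2  -0.49  0.11  0.55]
0,0,40 rot [10.67  0.78  0.04] shift m [-0.0035 -0.0136 -0.0177]
0,0,14 rot [10.67  0.78  0.04] shift m [-0.0032 -0.013   0.0083]
```

Emit:
play_rows(
  moves="0 0 0 -0.003 -0.01 -0.018 0.025; 10.7 0.8 0 -0.0035 -0.0136 -0.018 0.025; 10.7 0.8 0 -0.0035 -0.0136 -0.018 0.025; 10.7 0.8 0 -0.0035 -0.0136 -0.018 0.025",
)

```text
time_s: 12.62
ee_pos: [524.5, -44.6, 135.6]
tool_rot: [0.749, 0.643, 0.103, 0.12]
contact_force: [-0.0, 0.1, -0.7]
grip_width: 31.1
gripper_force: 30.0
```

```bash
python3 q.py 0,0,40 0,0,14
```

```text
axis [1.93e+00 2.00e-02 4.00e+01] F [-0.4  0.1 -0.6] T [0.02 0.19 0.08] torchdir [0. 1. 0.] tz [-0.205  0.    -0.979] J [-0.1   0.31  2.12 -0.04  0.39  0.09]
0,0,40 rot [ 0.15 -0.01 -0.  ] shift m [-0.     -0.0019  0.0004]
0,0,14 rot [ 0.15 -0.01 -0.  ] shift m [-0.      0.0034  0.0258]
```

Emit:
play_rows(
  moves="0 0 0 0 0.0007 0.013 0.025; 0 0 0 0 0.0034 0.0258 0.025; 0 0 0 0 0.0034 0.0258 0.025",
)

```text
time_s: 13.0
ee_pos: [534.0, -46.0, 109.6]
tool_rot: [0.749, 0.644, 0.101, 0.118]
contact_force: [0.8, 0.5, -0.5]
grip_width: 31.3
gripper_force: 30.0
```

```bash
python3 q.py 0,0,8 0,0,0 0,0,-8
```

```text
axis [-2.66  0.1  12.66] F [ 0.4  0.6 -0.8] T [-0.07 -0.06 -0.12] torchdir [-0.001  1.     0.   ] tz [-0.21   0.    -0.978] J [-0.1   0.38  2.11 -0.05  0.34  0.1 ]
0,0,8 rot [-0.12 -0.    0.04] shift m [-0.0001  0.0036  0.004 ]
0,0,0 rot [-0.12 -0.    0.04] shift m [-0.0001  0.0053  0.0118]
0,0,-8 rot [-0.12 -0.    0.04] shift m [-0.0001  0.007   0.0196]
```

Emit:
play_rows(
  moves="0 0 0 0 0.002 0.001 0.025; 0 0 0 0 0.0025 0.003 0.025; 0 0 0 0 0.003 0.006 0.025; 0 0 0 0 0.003 0.006 0.025",
)

```text
time_s: 13.5
ee_pos: [538.0, -46.6, 105.7]
tool_rot: [0.749, 0.644, 0.101, 0.118]
contact_force: [-1.1, 0.3, -1.8]
grip_width: 31.4
gripper_force: 30.0
```

```bash
python3 q.py 0,0,0 0,0,-8
```

```text
axis [-1.06  0.04  7.32] F [-1.9  0.2 -1. ] T [-0.01  0.49 -0.04] torchdir [-0.001  1.     0.   ] tz [-0.21   0.    -0.978] J [-0.1   0.39  2.1  -0.05  0.34  0.09]
0,0,0 rot [-0.13 -0.01  0.04] shift m [-0.      0.0026  0.0069]
0,0,-8 rot [-0.13 -0.01  0.04] shift m [-0.      0.0043  0.0148]
```

Emit:
play_rows(
  moves="0 0 0 0 0.0015 0.003 0.025; 0 0 0 0 0.002 0.005 0.025; 0 0 0 0 0.0026 0.007 0.025; 0 0 0 0 0.0026 0.007 0.025",
)

```text
time_s: 14.0
ee_pos: [542.3, -47.3, 99.7]
tool_rot: [0.749, 0.644, 0.101, 0.118]
contact_force: [-4.0, 1.2, -1.4]
grip_width: 31.3
gripper_force: 30.0
```

```bash
python3 q.py 0,0,0 0,0,-8
```

```text
axis [-0.36  0.05 -0.07] F [-4.3  0.6  0.8] T [ 0.04  0.65 -0.07] torchdir [-0.001  1.     0.   ] tz [-0.211  0.    -0.977] J [-0.1   0.41  2.1  -0.05  0.33  0.1 ]
0,0,0 rot [-0.18 -0.01  0.04] shift m [-0.0001  0.0004 -0.0001]
0,0,-8 rot [-0.18 -0.01  0.04] shift m [-0.0001  0.0021  0.0077]
```

Emit:
play_rows(
  moves="0 0 0 0 -0.0008 0.0015 0.025; 0 0 0 0 -0.0005 0.004 0.025; 0 0 0 0 -0.0003 0.0055 0.025; 0 0 0 0 -0.0003 0.0055 0.025",
)

```text
time_s: 14.5
ee_pos: [544.7, -47.6, 94.7]
tool_rot: [0.749, 0.644, 0.102, 0.118]
contact_force: [-2.6, 0.1, -1.1]
grip_width: 31.2
gripper_force: 30.0
```

```bash
python3 q.py -1.5,0,-8
```

```text
axis [-0.72  0.1  -5.57] F [-2.8 -0.3  0.4] T [ 0.03  0.51 -0.07] torchdir [-0.001  1.     0.   ] tz [-0.209  0.    -0.978] J [-0.1   0.42  2.09 -0.05  0.32  0.1 ]
-1.5,0,-8 rot [-0.06 -0.01  0.04] shift m [-0.0001 -0.0002  0.0025]
```

Run:
```python
from h import *
np.set_printoptions(precision=2,suppress=True)
d=shots(); p,r=st(); T=r.as_matrix(); g=p-T[:,2]*19; u=T[:,0]; where()
o=pts(d,["torch_tail","torch_head","insert","keeper_pivot","torch_mid"])
for n,s in(("torch_mid",0),("torch_tail",-80),("torch_head",80)):
    for k in d:
        if (n,k) in o: print(n,k,o[n,k],proj(g+u*s,d[k])[0])
M=Rins(YAW)
ims=[]
for k,(x,y) in(("scene",(240,130)),("top",(300,160))):
    c=d[k]; im=cv2.resize(c["frame"][y:y+90,x:x+95,::-1],None,fx=4,fy=4,interpolation=cv2.INTER_CUBIC)
    m=(cv2.resize(torch_sil(g,u,c)[y:y+90,x:x+95],None,fx=4,fy=4)>.5).astype(np.uint8)
    cs,_=cv2.findContours(m,0,1); cv2.drawContours(im,cs,-1,(0,0,255),1); ims.append(im)
cv2.imwrite("pics/in.png",np.hstack(ims))
```

```text
axis [-0.71  0.08 -5.55] F [-1.6  0.6 -1.4] T [ 0.06  0.43 -0.07] torchdir [-0.  1.  0.] tz [-0.21  0.   -0.98] J [-0.1   0.42  2.09 -0.05  0.32  0.1 ]
torch_mid scene (array([292.4, 181.5]), 0.73) [294.31 184.57]
torch_mid top (array([238.6, 217.8]), 0.5) [341.13 204.49]
torch_tail scene (array([270.1, 174.1]), 0.68) [270.59 176.44]
torch_tail top (array([341.3, 201.8]), 0.67) [365.32 208.56]
torch_head scene (array([317.7, 194. ]), 0.84) [318.76 192.95]
torch_head top (array([316.2, 200. ]), 0.48) [316.94 200.42]
```

View pics/in.png

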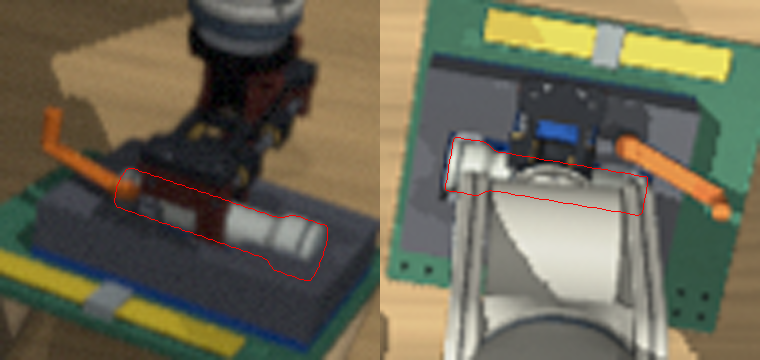

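Emit:
play_rows(
  moves="0 0 0 0 -0.0008 0.001 0.025; 0 0 0 0 -0.0005 0.002 0.025; 0 0 0 0 -0.0002 0.0035 0.025; 0 0 0 0 -0.0002 0.0035 0.025",
)

```text
time_s: 15.6
ee_pos: [544.5, -47.5, 93.1]
tool_rot: [0.749, 0.644, 0.101, 0.118]
contact_force: [-16.4, 4.0, 28.0]
grip_width: 31.3
gripper_force: 30.0
```

```bash
python3 q.py -1,0,-8 -1,0,-12
```

```text
axis [-1.78  0.19 -6.9 ] F [-0.6  1.5 32.7] T [0.07 1.34 0.06] torchdir [-0.001  1.     0.   ] tz [-0.209  0.    -0.978] J [-0.1   0.42  2.09 -0.05  0.31  0.1 ]
-1,0,-8 rot [-0.08 -0.01  0.07] shift m [-0.0002  0.001   0.0009]
-1,0,-12 rot [-0.08 -0.01  0.07] shift m [-0.0002  0.0019  0.0048]
```

Emit:
play_rows(
  moves="0 0 0 0 0 0 0.055; 0 0 0 0 0 0 0.055; 0 0 0 0 0 -0.001 0.055; 0 0 0 0 0 -0.002 0.055; 0 0 0 0 -0.0063 -0.03 0.055; 0 0 0 0 -0.0147 -0.07 0.055; 0 0 0 0 -0.019 -0.09 0.02; 0 0 0 0 -0.019 -0.09 0; 0 0 0 0 -0.019 -0.09 0; 0 0 0 0 -0.019 -0.09 0",
)

```text
time_s: 16.85
ee_pos: [500.1, -40.9, 170.3]
tool_rot: [0.749, 0.644, 0.101, 0.118]
contact_force: [-0.1, -0.2, -0.5]
grip_width: 18.6
gripper_force: 0.0
```

```bash
python3 - <<'E'
from h import *
np.set_printoptions(precision=2,suppress=True)
d=shots(); where(); M=Rins(YAW)
o=pts(d,["torch_tail","torch_head","torch_mid","keeper_knob","keeper_pivot"])
for n,s in(("torch_mid",0),("torch_tail",-80),("torch_head",80)):
    for k in d:
        if (n,k) in o: print(n,k,o[n,k],proj(M@np.array([-1,s,-8.])+INSP,d[k])[0])
kn=lambda a:M@np.array([48-86*np.sin(a),-57-86*np.cos(a),29])+INSP
ks=[k for k in d if ("keeper_knob",k) in o]; print([o["keeper_knob",k] for k in ks])
for kk in [ks]+[[k] for k in ks]:
    s=least_squares(lambda a:np.concatenate([proj(kn(a[0]),d[k])[0]-o["keeper_knob",k][0] for k in kk]),[.3]); print("a",kk,s.x,s.fun)
ims=[]
for k,(x,y) in(("scene",(240,130)),("top",(300,160))):
    c=d[k]; ims.append(cv2.resize(c["frame"][y:y+90,x:x+95,::-1],None,fx=4.1,fy=4.1,interpolation=cv2.INTER_CUBIC))
cv2.imwrite("pics/af.png",np.hstack(ims))
E
python3 q.py
```

```text
axis [-2.    0.01 82.51] F [ 0.1 -0.   0.7] T [-0.02  0.05  0.02] torchdir [-0.  1.  0.] tz [-0.21  0.   -0.98] J [-0.09  0.21  2.14 -0.04  0.47  0.09]
torch_mid scene (array([294.2, 183.4]), 0.74) [294.18 185.25]
torch_mid top (array([345.9, 201.8]), 0.58) [341.15 204.31]
torch_tail scene (array([271.8, 179.5]), 0.77) [270.5 177.1]
torch_tail top (array([363.4, 209.6]), 0.68) [365.29 208.4 ]
torch_head scene (array([317.7, 194.8]), 0.83) [318.59 193.65]
torch_head top (array([317.1, 203.5]), 0.86) [317.01 200.23]
[(array([250.8, 162.5]), 0.52), (array([385.4, 211.8]), 0.66)]
a ['scene', 'top'] [0.35] [ 1.52 -0.2  -0.39 -1.79]
a ['scene'] [0.28] [0.04 0.16]
a ['top'] [0.39] [-1.08 -0.8 ]
axis [-1.450e+00  4.000e-02  8.325e+01] F [-0.6 -0.3  0.5] T [-0.05  0.06  0.04] torchdir [-0.001  1.     0.   ] tz [-0.209  0.    -0.978] J [-0.09  0.21  2.14 -0.04  0.47  0.09]
```

View pics/af.png

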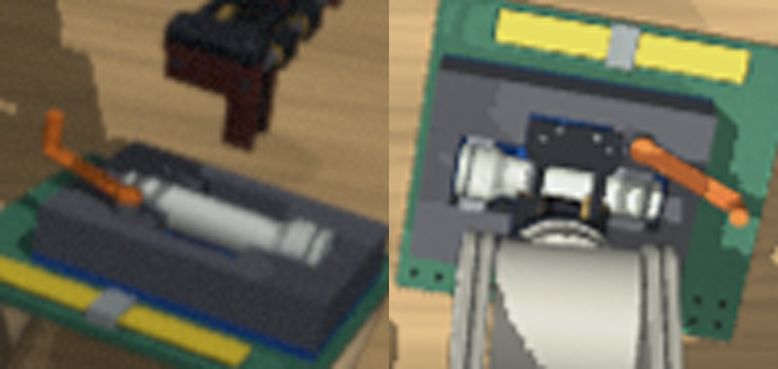

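```bash
python3 q.py -1,66,25,0 -1,66,13,0 -1,66,11,0 -1,-54,25,0 -1,-54,7,0 -1,-54,5,0
```

```text
axis [-1.450e+00  4.000e-02  8.325e+01] F [-0.6 -0.3  0.5] T [-0.05  0.06  0.04] torchdir [-0.001  1.     0.   ] tz [-0.209  0.    -0.978] J [-0.09  0.21  2.14 -0.04  0.47  0.09]
-1,66,25,0 rot [-0.06 -0.01  0.05] shift m [0.0659 0.0127 0.0379]
-1,66,13,0 rot [-0.06 -0.01  0.05] shift m [0.0659 0.0152 0.0496]
-1,66,11,0 rot [-0.06 -0.01  0.05] shift m [0.0659 0.0156 0.0516]
-1,-54,25,0 rot [-0.06 -0.01  0.05] shift m [-0.0541  0.0126  0.0379]
-1,-54,7,0 rot [-0.06 -0.01  0.05] shift m [-0.0541  0.0163  0.0555]
-1,-54,5,0 rot [-0.06 -0.01  0.05] shift m [-0.0541  0.0168  0.0574]
```

Emit:
play_rows(
  moves="0 0 0 0.066 0.01 0.02 0; 0 0 0 0.066 0.0127 0.038 0; 0 0 0 0.066 0.014 0.046 0; 0 0 0 0.066 0.0152 0.0496 0; 0 0 0 0.066 0.0156 0.051 0; 0 0 0 0.066 0.0156 0.051 0",
)

```text
time_s: 18.2
ee_pos: [540.2, 20.2, 130.6]
tool_rot: [0.749, 0.643, 0.103, 0.119]
contact_force: [-19.5, 12.6, 38.7]
grip_width: 0.6
gripper_force: 19.9
```

```bash
python3 q.py
```

```text
axis [ 4.36 66.42 32.91] F [ 1.   9.5 44.1] T [ 1.62  1.52 -0.28] torchdir [0.001 1.    0.001] tz [-0.206  0.001 -0.978] J [ 0.05  0.34  2.09 -0.16  0.41  0.34]
```

Emit:
play_rows(
  moves="0 0 0 0 -0.0042 -0.02 0; 0 0 0 -0.06 -0.0042 -0.02 0; 0 0 0 -0.12 -0.0042 -0.02 0; 0 0 0 -0.12 -0.002 -0.01 0; 0 0 0 -0.12 0 0 0; 0 0 0 -0.12 0.0008 0.003 0; 0 0 0 -0.12 0.001 0.0046 0; 0 0 0 -0.12 0.001 0.0046 0",
)

```text
time_s: 19.2
ee_pos: [523.5, -98.6, 125.0]
tool_rot: [0.748, 0.645, 0.101, 0.118]
contact_force: [-21.8, -10.1, 35.7]
grip_width: 0.1
gripper_force: 19.6
```

```bash
python3 q.py
```

```text
axis [  2.94 -53.54  27.24] F [  0.5 -13.3  40.9] T [-2.42  1.52  0.5 ] torchdir [-0.004  1.     0.   ] tz [-0.21  -0.    -0.978] J [-0.22  0.34  2.11  0.06  0.38 -0.12]
```

```bash
cat > k.py <<'E'
from h import *
import sys
where()
Rz=R.from_euler('z',-45,degrees=True).as_matrix()
def kt(x,y,z): p,T=itool(x,y,z,0); return p,T@Rz
if sys.argv[1]=="a":
    for q in((-1,-54,70),(41,-160,70),(41,-160,24)): delta(*kt(*q),q)
else:
    h=np.array([-.707,.707])
    for a in np.linspace(.33,1.57,8):
        q=np.array([48-86*np.sin(a),-57-86*np.cos(a)])-h*17; delta(*kt(q[0],q[1],24),f"a={a:.2f}")
    p,r=st(); print("dir +y in tool",r.inv().apply(Rins(YAW)[:,1]),"up",r.inv().apply(Rins(YAW)[:,2]),"TCP ins",(p-INSP)@Rins(YAW))
E
python3 k.py a
```

```text
axis [  2.94 -53.54  27.24] F [  0.5 -13.3  40.9] T [-2.42  1.52  0.5 ] torchdir [-0.004  1.     0.   ] tz [-0.21  -0.    -0.978] J [-0.22  0.34  2.11  0.06  0.38 -0.12]
(-1, -54, 70) rot [-1.100e-01 -3.000e-02 -4.479e+01] shift m [-0.0004 -0.0128 -0.06  ]
(41, -160, 70) rot [-1.100e-01 -3.000e-02 -4.479e+01] shift m [-0.1066  0.0279 -0.0688]
(41, -160, 24) rot [-1.100e-01 -3.000e-02 -4.479e+01] shift m [-0.1066  0.0375 -0.0238]
```

Emit:
play_rows(
  moves="0 0 0 0 -0.006 -0.03 0; 0 0 -10 0 -0.0128 -0.06 0; 0 0 -20 -0.03 0.005 -0.065 0; 0 0 -30 -0.07 0.02 -0.068 0; 0 0 -40 -0.107 0.028 -0.0688 0; 0 0 -44.8 -0.107 0.028 -0.0688 0; 0 0 -44.8 -0.107 0.028 -0.0688 0; 0 0 -44.8 -0.107 0.0375 -0.024 0; 0 0 -44.8 -0.107 0.0375 -0.024 0; 0 0 -44.8 -0.107 0.0375 -0.024 0",
)

```text
time_s: 20.45
ee_pos: [536.2, -208.1, 157.9]
tool_rot: [0.447, 0.881, 0.049, 0.147]
contact_force: [-0.2, 0.2, -0.2]
grip_width: 0.4
gripper_force: 0.0
```

```bash
python3 k.py b
```

```text
axis [  44.67 -159.82   41.19] F [-0.3  0.2 -0. ] T [-0.   -0.02 -0.02] torchdir [-0.69   0.709  0.149] tz [-0.21   0.001 -0.978] J [-0.44  0.34  2.    0.18  0.51 -1.21]
a=0.33 rot [-0.05 -0.13 -0.13] shift m [0.0128 0.0005 0.0004]
a=0.51 rot [-0.05 -0.13 -0.13] shift m [ 0.0267 -0.0047  0.0034]
a=0.68 rot [-0.05 -0.13 -0.13] shift m [ 0.0415 -0.0074  0.006 ]
a=0.86 rot [-0.05 -0.13 -0.13] shift m [ 0.0565 -0.0075  0.0083]
a=1.04 rot [-0.05 -0.13 -0.13] shift m [ 0.0714 -0.0049  0.0102]
a=1.22 rot [-0.05 -0.13 -0.13] shift m [0.0856 0.0003 0.0116]
a=1.39 rot [-0.05 -0.13 -0.13] shift m [0.0988 0.0079 0.0124]
a=1.57 rot [-0.05 -0.13 -0.13] shift m [0.1105 0.0176 0.0127]
dir +y in tool [0.70867838 0.70553091 0.00104753] up [ 0.14896159 -0.14817454 -0.97767824] TCP ins [  40.67487243 -159.80249152   22.61524856]
```

Emit:
play_rows(
  moves="0 0 0 0.0128 0.0005 -0.001 0; 0 0 0 0.0267 -0.0047 0.002 0; 0 0 0 0.0415 -0.0074 0.0045 0; 0 0 0 0.0565 -0.0075 0.007 0; 0 0 0 0.0714 -0.0049 0.009 0; 0 0 0 0.0856 0.0003 0.010 0; 0 0 0 0.0988 0.0079 0.011 0; 0 0 0 0.1065 0.0136 0.011 0; 0 0 0 0.1105 0.0176 0.011 0; 0 0 0 0.1105 0.0176 0.011 0",
)

```text
time_s: 21.7
ee_pos: [492.8, -110.8, 127.6]
tool_rot: [0.447, 0.881, 0.049, 0.149]
contact_force: [1.2, -6.0, 0.9]
grip_width: 0.7
gripper_force: 2.4
```

```bash
python3 k.py b | sed -n '1p;$p'
```

```text
axis [-20.53 -70.19  43.83] F [ 2.3 -5.7 -0.3] T [-0.98 -0.25  0.19] torchdir [-0.691  0.708  0.146] tz [-0.207 -0.001 -0.978] J [-0.27  0.3   2.17  0.1   0.36 -0.98]
dir +y in tool [ 7.08225944e-01  7.05985609e-01 -5.76442416e-04] up [ 0.14581794 -0.14707947 -0.97831731] TCP ins [-24.4689857  -70.2007001   25.23869082]
```

Emit:
play_rows(
  moves="0 0 0 0.0014 0.0014 0 0; 0 0 0 0.0021 0.0021 0 0; 0 0 0 0.0021 0.0021 0 0",
)

```text
time_s: 22.08
ee_pos: [494.1, -109.1, 128.2]
tool_rot: [0.447, 0.88, 0.048, 0.15]
contact_force: [-0.1, -13.2, 1.6]
grip_width: 0.4
gripper_force: 5.3
```

```bash
python3 k.py b | sed -n '1p;$p'
python3 - <<'E'
from h import *
d=shots(); o=pts(d,["keeper_knob"]); M=Rins(YAW)
for k in d: print(k,o.get(("keeper_knob",k)),[proj(M@np.array([48-86*np.sin(a),-57-86*np.cos(a),29])+INSP,d[k])[0].round(1) for a in(1.37,1.47,1.57)])
E
```

```text
axis [-19.39 -68.33  43.79] F [  2.4 -13.    0.5] T [-2.2  -0.37  0.6 ] torchdir [-0.691  0.708  0.143] tz [-0.205 -0.002 -0.979] J [-0.26  0.3   2.17  0.09  0.36 -0.97]
dir +y in tool [ 0.70840602  0.7058029  -0.00178551] up [ 0.14339182 -0.14639675 -0.97877821] TCP ins [-23.28345384 -68.36868512  25.19601311]
scene (array([312.8, 188.6]), 0.62) [array([278.8, 163.4]), array([281.5, 164.1]), array([284. , 164.9])]
top None [array([361.9, 222.4]), array([359.2, 222.3]), array([356.5, 222. ])]
```

Emit:
play_rows(
  moves="0 0 0 -0.008 -0.008 0 0; 0 0 0 -0.016 -0.016 0 0; 0 0 0 -0.012 -0.02 -0.03 0; 0 0 0 -0.005 -0.03 -0.09 0; 0 0 0 -0.06 -0.07 -0.13 0; 0 0 0 -0.1 -0.13 -0.15 0; 0 0 0 -0.14 -0.17 -0.15 0; 0 0 0 -0.18 -0.21 -0.15 0; 0 0 0 -0.18 -0.21 -0.15 0; 0 0 0 -0.18 -0.21 -0.15 0; 0 0 0 -0.18 -0.21 -0.15 0",
)

```text
time_s: 23.65
ee_pos: [384.5, -368.3, 262.6]
tool_rot: [0.447, 0.881, 0.049, 0.147]
contact_force: [-0.5, 0.7, -0.2]
grip_width: 0.4
gripper_force: 0.0
```

```bash
python3 - <<'E'
from h import *
np.set_printoptions(precision=1,suppress=True)
d=shots(); o=pts(d,["keeper_knob","torch_tail","torch_head","torch_mid"]); M=Rins(YAW)
for n,s in(("torch_mid",0),("torch_tail",-80),("torch_head",80)):
    for k in d:
        if (n,k) in o: print(n,k,o[n,k],proj(M@np.array([-1,s,-8.])+INSP,d[k])[0])
for k in d:
    print(k,o.get(("keeper_knob",k)),[proj(M@np.array([48-86*np.sin(a),-57-86*np.cos(a),29])+INSP,d[k])[0].round(1).tolist() for a in(1.37,1.47,1.57)])
    f=d[k]["frame"].astype(int); m=((f[:,:,0]>f[:,:,1]*1.6)&(f[:,:,0]-f[:,:,2]>60)).astype(np.uint8); m[:, :240]=0; m[:,400:]=0; m[:140]=0; m[250:]=0
    n,l,s,c=cv2.connectedComponentsWithStats(m); j=1+s[1:,4].argmax(); P=np.argwhere(l==j)[:,::-1].astype(np.float32)
    print("orange bbox",s[j],cv2.minAreaRect(P))
    for a in(1.37,1.47,1.57):
        Q=np.array([[48+8*c_-86*t*np.sin(a),-57-86*t*np.cos(a),z] for t,z,c_ in((0,16,0),(1,16,0),(1,42,0))]); print(a,proj(Q@M.T+INSP,d[k]).round(1).tolist())
E
python3 q.py
```

```text
torch_mid scene (array([292.7, 185.9]), 0.84) [294.2 185.2]
torch_mid top (array([343.2, 203.6]), 0.83) [341.2 204.3]
torch_tail scene (array([270.4, 175.7]), 0.68) [270.5 177.1]
torch_tail top (array([363.9, 209.4]), 0.94) [365.3 208.4]
torch_head scene (array([315.2, 192. ]), 0.84) [318.6 193.6]
torch_head top (array([316.3, 200.3]), 0.92) [317.  200.2]
scene (array([426.5, 262.2]), 0.61) [[278.8, 163.4], [281.5, 164.1], [284.0, 164.9]]
orange bbox [268 160  19  20 110] ((278.4480285644531, 170.38876342773438), (7.568947792053223, 24.120323181152344), 43.15238952636719)
1.37 [[271.5, 177.5], [278.2, 167.2], [279.5, 159.6]]
1.47 [[271.5, 177.5], [280.8, 167.9], [282.2, 160.3]]
1.57 [[271.5, 177.5], [283.4, 168.7], [284.7, 161.1]]
top (array([217.3, 178. ]), 0.72) [[361.9, 222.4], [359.2, 222.3], [356.5, 222.0]]
orange bbox [355 218   4   8  23] ((356.5, 221.5), (7.0, 3.0), 90.0)
1.37 [[361.5, 195.8], [361.7, 220.8], [362.0, 224.0]]
1.47 [[361.5, 195.8], [359.1, 220.7], [359.3, 223.9]]
1.57 [[361.5, 195.8], [356.4, 220.4], [356.6, 223.6]]
axis [ -11.39 -342.74  195.12] F [-0.1  0.5 -0.5] T [-0.03 -0.    0.  ] torchdir [-0.69   0.709  0.148] tz [-0.209  0.    -0.978] J [-0.91  0.14  1.96  0.29  0.83 -1.72]
```

```bash
python3 -c "
from workcell import env; print(env.hand_in())"
```

```text
the job is handed in; nothing more can be done
None
```

The torch is pressed home in the foam cutout, level to within about half a millimetre, with its head in the wide end. The orange keeper is turned across it to its stop, and I handed the job in at about 24 s. The hand-in gave no verdict, and I didn't re-check the loose objects, though the arm touched nothing but the torch and the keeper.

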